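Pull out the tension-hook tray with the pull hook

ROBOT

A 7-joint arm with a two-finger parallel gripper is mounted at the origin on the work surface. World frame = base frame: x ahead of the robot, y to its left, z up, the work surface at z = 0. Lengths are in m, angles in rad, forces in N, time in s.
With the tool pointing down it reaches from about 0.375 to 0.925 m from the base axis. Payload 3.1 kg.
Tool frame: the origin (TCP) lies between the finger pads; the fingertips stand 19 mm ahead of it and the grasp point (between the pads) is the TCP; z points along the fingers, y is the direction in which the jaws open and shut (so a half turn about z gives the same grasp; the last joint's range is limited). The gripper opens to 85 mm and grips with 20 to 120 N. Pads are 22 mm wide; open, the fingers measure 114 mm over their backs; the gripper's body (76 mm by 85 mm) begins 54 mm behind the grasp point. The pads swing forward as they close: fully open they stand 13 mm farther back than shut.
Start: joints at [1.187, 0.383, 0.044, 1.598, -0.018, 1.161, -0.05], TCP at [0.183, -0.624, 0.25] pointing down, gripper open.
Joint ranges: [-2.61, 2.61], [-0.41, 2.15], [-1.48, 1.57], [0, 2.5], [-1.57, 4.71], [0.05, 1.97], [-2.85, 2.85]. Speed limits (rad/s): [2.79, 2.79, 3.14, 3.14, 3.14, 3.14, 3.14].

INTERFACE

Orientations are given as a unit quaternion [x, y, z, w].
In Python, from bench import move_ptp, movel, move_j, move_gripper, pause, inverse_kinematics, read_camera, camera_params, MotionError, sign_off, look_for, tip_of, read_time_s, read_qpos, read_joint_vel, read_effort, read_eef_pos, read_tcp_rot, read_ft_force, read_ft_torque, read_finger_gap gives the robot as it stands. Calls block until the motion is done:
- move_ptp(position, orientation): joint-space move of the TCP to a pose.
- movel(position, orientation=None, speed=0.15): straight line of the TCP; orientation=None keeps the orientation; speed is the mean speed in m/s.
- move_j(angles): joint-space move.
- move_gripper(opening, effort=None): finger opening in m; effort is the grip in N (None keeps the last); returns when the fingers have stopped.
- pause(seconds).
- inverse_kinematics(position, orientation): joint angles nearest the present ones, or None.
- read_camera(name): name is "scene" or "top" or "wrist"; returns the picture (384x512x3 uint8, red, green, blue); there is no depth.
- camera_params(name): a dict with "K" (3x3 intrinsics, pixels), "dist_coeffs" ([k1, k2, p1, p2, k3] as OpenCV has them; the pictures are not rectified), "camera_from_world" (4x4, takes a point from world to camera coordinates). Camera axes: x right, y down, z forward; pixel columns grow to the right and rows downward; lengths in m; the calibration is good to about 2 mm. A picture is of the moment at which its call begins: read the wrist's pose just before it. camera_params takes no time and is no camera call; for the wrist camera it gives the pose at the moment of the call.
A pose or a line that the arm cannot do raises MotionError and nothing moves.
- sign_off(): hands the job in, once; it reports no verdict.
Trained networks look in the newest picture that a camera, given by its name, has taken for a name from the list of things; names that differ only in an ending like _2 or _b are one class to them, and where a whole thing is asked for, a point or a joint stands for the part that bears it (a point fixed in the world has none). Each returns a list of dicts, best first, with "confidence" (0 to 1); they miss things now and then, are a little off and sometimes report something else, mostly with a low value. They report only what shows in the picture. A call takes as long as a camera call. They do not tell look-alikes from the thing itself.
- look_for(camera, name): "at" ([column, row] in pixels, amid what is visible of it).
- tip_of(camera, name): "at" ([column, row] in pixels: a listed point, or the origin of a listed thing).
Readings, each from a call of its own:
- read_time_s(): time.
- read_qpos(): joint angles.
- read_joint_vel(): joint speeds.
- read_effort(): joint torques, N m.
- read_eef_pos(): TCP position.
- read_tcp_rot(): TCP orientation.
- read_ft_force(): force on the tool from outside, world axes, zero at the start.
- read_ft_torque(): the same for the moment, N m.
- read_finger_gap(): finger opening in m.
Only numpy, scipy, OpenCV 4.12 (cv2) and the standard library are available. Lean on these libraries where they do the work, as an engineer would, in place of code of your own. Each camera call takes 0.05 s, during which the arm holds its last target. There are 200 camera calls.

TASK

Pick up the pull hook (the tool with the bent-down end) by its wooden handle, drop its bent end into the finger hole of the wide tray and draw that tray out to its stop or close to it, touching the tray and its housing with the hook only. Then lift the hook out and lay it gently back on the bench, standing upright on its handle as before and clear of the tray. Leave the narrow tray and the straight scriber alone.

Things in the scene. Friction and masses are not known exactly. Their poses are not given: they have to be found in the camera images.
- wide_case: The wider of two fixed plywood tray housings on the bench: 160 deep (x) x 180 wide (y) x 62 high mm, screwed down. Origin at the centre of its underside, on the bench (z = 0); its x axis points from the tray's front into the housing, so the tray slides out along its -x; z up.
- wide_tray (a joint): How far the wide tray is pulled out of its housing, in m: 0 shut, 0.11 at its hard stop. It may start up to 10 mm open. It slides along the housing's -x with about 2.5 N of friction (plus about 6 N per m/s) and stays where it is left.
- wide_hole (a point): Centre of the round through hole (28 mm diameter) in the wide tray's pull tab, at the tab's upper face, 27 mm above the bench. The tab is a level aluminium plate 50 long, 46 wide, 5 mm thick, jutting from the tray's front, with open space below it down to the bench. With the tray shut the hole's centre is 26 mm before the housing's front, 24 mm from the tab's free end. Axes as the housing's.
- narrow_hole (a point): The same hole, in an identical pull tab, of the narrow tray, whose fixed housing (160 x 100 x 62 mm) stands beside the wide one. Not to be moved.
- pull_hook: Loose hook, 0.10-0.20 kg: dark wood handle block 80 long (x), 24 wide (y), 40 high mm standing flat on the bench; from its +x end a level steel shank, 7 mm thick, 33.5 mm above the underside, ends 125 mm ahead of the origin in a 7 mm pin bent straight down to the level of the underside. Origin: centre of the handle's underside; x along the shank, z up. Centre of mass about 20 mm ahead of it.
- hook_tip (a point): Lower end of the pull hook's pin, 125 mm ahead of the hook's origin along its x, level with the handle's underside.
- scriber: Loose straight scriber: the same handle block (80 x 24 x 40 mm), with a straight shank that ends 123 mm ahead of its centre without any bend. Origin at the centre of its underside, x along the shank. A bystander.
Mind the look-alikes: they are no part of the job. Leave any blue or purple look-alike of the pull_hook alone.

How it is judged:
On the way, in this order (a step that is already met when the one before it is completed fails the run):
1. the hook's pin stands in the wide tray's finger hole, its tip below the tab, with the tray still less than 30 mm out (horizontal distance between hook_tip and wide_hole below 0.016 m and z of hook_tip in the frame of wide_hole below -0.005 m and value of joint wide_tray below 0.03 m), for 0.1 s.
2. the wide tray has been drawn out at least 80 mm with the pin still in its hole (value of joint wide_tray above 0.08 m and horizontal distance between hook_tip and wide_hole below 0.016 m and z of hook_tip in the frame of wide_hole below -0.003 m), for 0.1 s.
At the end, for the whole second after the job is handed in: The wide tray is out at least 80 mm; the pull hook rests on the bench, upright on its handle within 10 degrees and 6 mm, not touching the tray, its tip over 40 mm from the hole; the narrow tray is within 15 mm and the scriber within 30 mm of their starts (value of joint wide_tray above 0.08 m and distance of narrow_hole from where it was at the start of the episode below 0.015 m and distance of scriber from where it was at the start of the episode below 0.03 m and height (world z) of pull_hook below 0.006 m and angle between pull_hook's own z axis and vertical below 0.17 rad and horizontal distance between hook_tip and wide_hole above 0.04 m and contact force between pull_hook and wide_case below 0.1 N and linear speed of pull_hook below 0.02 m/s).
It fails at once if the gripper or the arm pushes on the wide tray or its housing with more than 2 N (contact force between any of the fingers, the arm and wide_case above 2 N).
It fails at once if the narrow tray is moved by more than 15 mm (distance of narrow_hole from where it was at the start of the episode above 0.015 m).
It fails at once if the scriber is moved by more than 30 mm (distance of scriber from where it was at the start of the episode above 0.03 m).
It fails at once if the hook is let go of more than 30 mm above the bench (height (world z) of pull_hook above 0.03 m and contact force between the fingers and pull_hook below 0.1 N).
It also fails if it takes over 56 s, if anything falls off the work surface, if the arm or the gripper's body presses on something with over 40 N, if the wrist force passes 120 N, or if a joint passes its speed limit or range.

## Working session

There is one attempt and no reset: what is moved stays moved. The work goes in short steps, each a Python script; the robot and the scene stay as the last script left them, time stands still between calls to the robot, and variables do not carry over. Pictures are saved under pics/ and viewed, on a budget of 10 in all, crops included, one or two more only if the job needs it, and the job is handed in when it is done.

```bash
mkdir -p pics; cat > h.py <<'E'
from bench import *
import numpy as np, cv2
from scipy.spatial.transform import Rotation as R
def ray(cp,px):
    u=cv2.undistortPoints(np.array([[px]],float),np.array(cp["K"],float),np.array(cp["dist_coeffs"],float))[0,0]
    T=np.linalg.inv(np.array(cp["camera_from_world"])); d=T[:3,:3]@[u[0],u[1],1]; return T[:3,3],d
def at_z(cp,px,z):
    o,d=ray(cp,px); return o+d*(z-o[2])/d[2]
def proj(cp,P):
    T=np.array(cp["camera_from_world"]); r=cv2.Rodrigues(T[:3,:3])[0]
    return cv2.projectPoints(np.array(P,float).reshape(-1,3),r,T[:3,3],np.array(cp["K"],float),np.array(cp["dist_coeffs"],float))[0][:,0]
def down(yaw): # tool z down, tool x at yaw
    return (R.from_euler('z',yaw)*R.from_euler('x',np.pi)).as_quat()
def save(name,img,s=1): cv2.imwrite(f"pics/{name}.png",cv2.resize(cv2.cvtColor(img,cv2.COLOR_RGB2BGR),None,fx=s,fy=s,interpolation=cv2.INTER_CUBIC))
E
python3 - <<'E'
from h import *
Z={'pull_hook':0,'hook_tip':0,'wide_hole':.027,'narrow_hole':.027,'scriber':0,'wide_case':0}
for c in ("top","scene"):
    im=read_camera(c); save(c+"0",im,1.5); cp=camera_params(c)
    for n in Z:
        for d in tip_of(c,n)[:4]:
            print(c,n,np.round(d["at"]),round(d["confidence"],2),at_z(cp,d["at"],Z[n])[:2].round(3))
print(read_time_s(),read_tcp_rot(),read_qpos())
E
```

```text
top pull_hook [201. 259.] 0.74 [0.313 0.232]
top pull_hook [102. 193.] 0.69 [0.52  0.559]
top pull_hook [132. 264.] 0.61 [0.296 0.45 ]
top pull_hook [264. 227.] 0.56 [0.418 0.028]
top hook_tip [160. 167.] 0.88 [0.608 0.374]
top hook_tip [176. 222.] 0.87 [0.429 0.315]
top hook_tip [141. 191.] 0.72 [0.529 0.433]
top hook_tip [114. 300.] 0.67 [0.181 0.502]
top wide_hole [321. 143.] 0.75 [ 0.693 -0.149]
top wide_hole [230. 149.] 0.65 [0.666 0.146]
top wide_hole [157. 168.] 0.22 [0.603 0.378]
top narrow_hole [228. 149.] 0.69 [0.667 0.151]
top narrow_hole [158. 169.] 0.22 [0.599 0.375]
top scriber [371. 202.] 0.54 [ 0.508 -0.319]
top wide_case [163. 205.] 0.73 [0.485 0.359]
top wide_case [318. 113.] 0.65 [ 0.8   -0.143]
scene pull_hook [310. 177.] 0.81 [0.324 0.238]
scene pull_hook [334. 205.] 0.79 [0.473 0.35 ]
scene pull_hook [366. 186.] 0.62 [0.321 0.457]
scene pull_hook [389. 222.] 0.58 [0.508 0.553]
scene hook_tip [326. 196.] 0.8 [0.431 0.316]
scene hook_tip [336. 231.] 0.75 [0.606 0.375]
scene hook_tip [382. 167.] 0.7 [0.176 0.515]
scene hook_tip [354. 218.] 0.61 [0.526 0.429]
scene wide_hole [186. 213.] 0.47 [ 0.687 -0.142]
scene narrow_hole [272. 223.] 0.59 [0.655 0.162]
scene narrow_hole [161. 181.] 0.52 [ 0.544 -0.304]
scene scriber [164. 181.] 0.71 [ 0.508 -0.312]
scene wide_case [177. 240.] 0.93 [ 0.795 -0.132]
0.7 [ 9.89804351e-01  1.42433656e-01  5.03405281e-06 -2.41053478e-05] [ 1.18720171  0.3828781   0.04392357  1.59789946 -0.01790523  1.16125319
 -0.04987727]
```

View pics/top0.png

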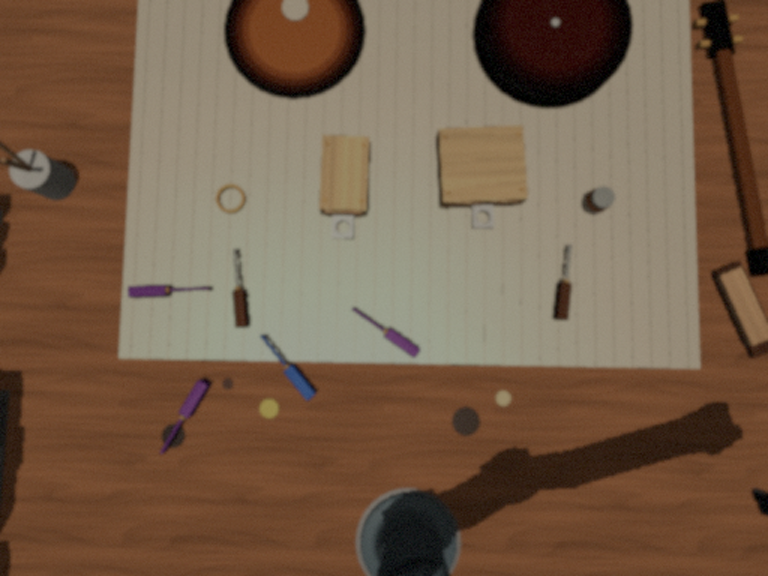

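View pics/scene0.png

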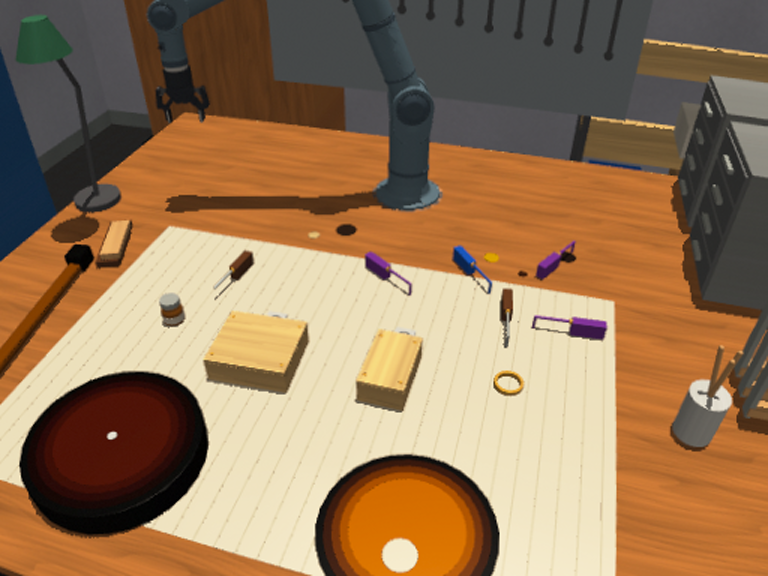

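Candidates in the top view (pixels of the 1.5x picture):
- Brown tool at (240,290), which appears as a pull hook in the scene view at (507,315).
- Brown tool at (563,285), probably the scriber.
- Blue tool at (290,368), and purple tools at (190,405), (150,291) and (390,335). All four are look-alikes.

I choose the brown tool at (240,290), around world (0.485, 0.359), and will check it for a bent end with the wrist camera.

```bash
python3 - <<'E'
from h import *
best=None
yaw0=np.arctan2(.374-.359,.608-.485)
for k in (0,np.pi):
    q=inverse_kinematics([.50,.36,.28],down(yaw0+k)); print(k,None if q is None else np.round(q,2))
    if q is not None:
        s=np.abs(np.array(q)-read_qpos()).max()
        if best is None or s<best[0]: best=(s,k)
move_ptp([.50,.36,.28],down(yaw0+best[1])); print(best,read_time_s())
im=read_camera("wrist"); cp=camera_params("wrist"); save("w1",im,1.3)
print(np.linalg.inv(np.array(cp["camera_from_world"])).round(3))
for n in ("pull_hook","hook_tip"):
    for d in tip_of("wrist",n)[:3]: print(n,np.round(d["at"]),round(d["confidence"],2),at_z(cp,d["at"],0)[:2].round(4))
E
```

```text
0 [ 0.09  0.49 -1.04  1.61  0.44  1.29 -2.47]
3.141592653589793 [ 0.16  0.55 -1.15  1.61  0.52  1.32  0.62]
(np.float64(1.1954392347430605), 3.141592653589793) 4.3
[[-0.119  0.948  0.294  0.426]
 [ 0.993  0.114  0.034  0.35 ]
 [-0.001  0.296 -0.955  0.403]
 [ 0.     0.     0.     1.   ]]
pull_hook [414. 180.] 0.81 [0.5133 0.5577]
pull_hook [260. 136.] 0.64 [0.4824 0.3654]
hook_tip [312. 174.] 0.8 [0.5205 0.4324]
hook_tip [218.  75.] 0.7 [0.4216 0.3106]
hook_tip [ 52. 110.] 0.56 [0.4812 0.1232]
```

View pics/w1.png

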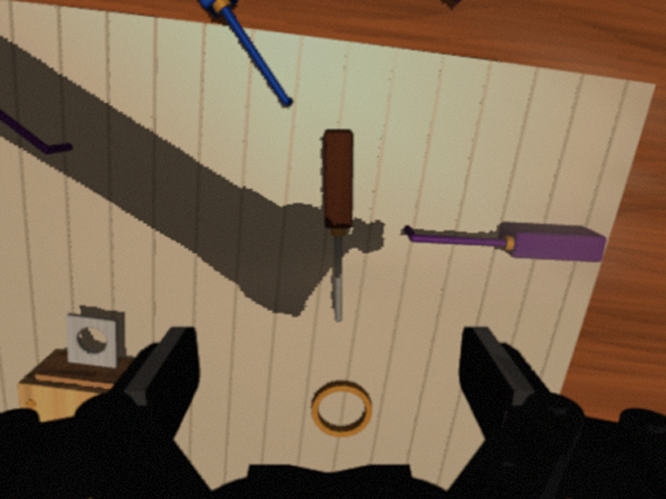

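The wrist picture shows the brown tool at (338,180)-(338,320), but its end could hide a bend behind the shank from this angle. I'll compare crops of both brown tools in the scene view.

```bash
python3 - <<'E'
from h import *
im=read_camera("scene")
a=im[180:245,310:375]; b=im[155:220,130:195]
save("cmp",np.hstack([a,b]),6)
cp=camera_params("wrist")
for z in (0,.0335,.037): print(z,at_z(cp,[260,245],z).round(3))
for d in tip_of("scene","hook_tip")[:6]+look_for("scene","scriber")[:3]: print(d)
E
```

```text
0 [0.622 0.383 0.   ]
0.0335 [0.605 0.381 0.033]
0.037 [0.604 0.38  0.037]
{'at': [356.2, 216.3], 'confidence': 0.76}
{'at': [324.4, 195.5], 'confidence': 0.68}
{'at': [380.5, 166.6], 'confidence': 0.64}
{'at': [276.1, 197.7], 'confidence': 0.6}
{'at': [337.4, 228.7], 'confidence': 0.49}
{'at': [162.7, 177.1], 'confidence': 0.79}
{'at': [338.0, 205.2], 'confidence': 0.72}
```

View pics/cmp.png

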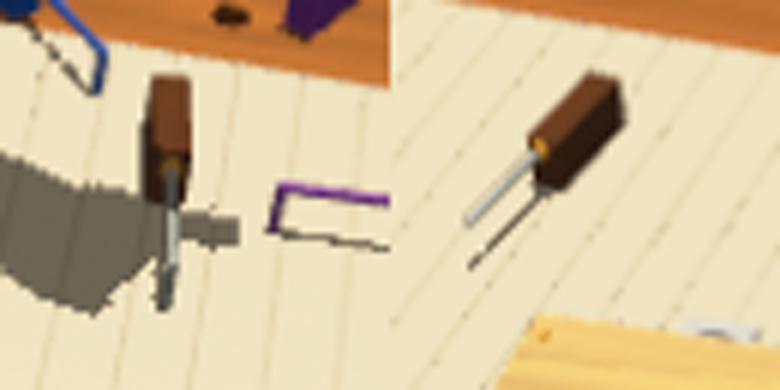

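The left tool (scene pixel (336,205)) has a pin bent down to the bench. The right one is straight with its shadow offset, so it is the scriber. The choice is confirmed, and I'll now measure the hook from nearer.

```bash
python3 - <<'E'
from h import *
cp=camera_params("wrist")
a,b,c=[at_z(cp,np.array(p)/1.3,z)[:2] for p,z in (((338.5,130),.04),((339,222),.04),((338,319),.0335))]
print(a.round(4),b.round(4),c.round(4),np.linalg.norm(b-a),np.linalg.norm(c-b)); v=c-a; yaw=np.arctan2(v[1],v[0]); print("yaw",yaw)
o=(a+b)/2; print("o",o)
move_ptp([o[0]-.0,o[1],.17],down(yaw+np.pi))
im=read_camera("wrist"); cp=camera_params("wrist"); save("w2",im,1.3)
u=v/np.linalg.norm(v); n=np.array([-u[1],u[0]])
P=[[*(o+u*x*.04+n*y*.012),.04] for x,y in((-1,-1),(-1,1),(1,1),(1,-1))]+[[*(o+u*.1285),.037],[*(o+u*.125),0]]
print((proj(cp,P)*1.3).round()); print(read_time_s())
for n in ("pull_hook","hook_tip"):
    for d in tip_of("wrist",n)[:3]: print(n,np.round(d["at"]),round(d["confidence"],2),at_z(cp,d["at"],0)[:2].round(4))
E
```

```text
[0.4404 0.3601] [0.5141 0.37  ] [0.6057 0.381 ] 0.07438647138796435 0.0922438867494456
yaw 0.1254773135909337
o [0.47724967 0.36502889]
[[305. 170.]
 [348. 170.]
 [346. 300.]
 [307. 300.]
 [327. 416.]
 [327. 381.]]
5.175
pull_hook [450. 238.] 0.89 [0.5193 0.5601]
pull_hook [253. 178.] 0.57 [0.4844 0.3672]
hook_tip [198. 101.] 0.92 [0.4238 0.314 ]
hook_tip [321. 228.] 0.75 [0.5236 0.4358]
```

View pics/w2.png

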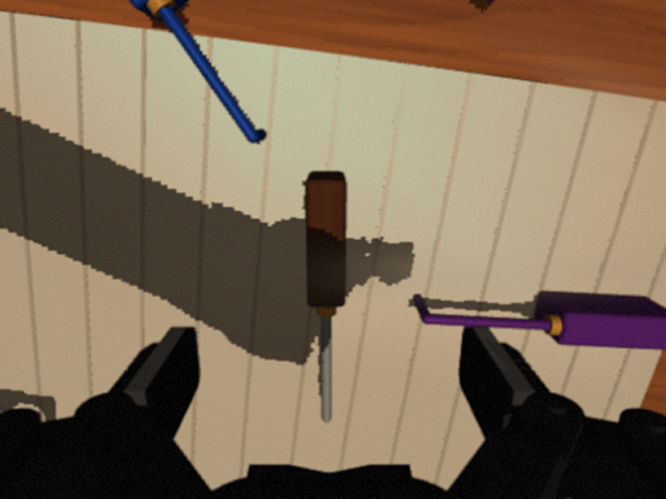

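The bent tool fits its expected size: the predicted and seen outlines agree within about 3 mm. Next I'll grasp and lift it, then look at the wide tab from near.

```bash
python3 - <<'E'
from h import *
yaw=.1255; u=np.array([np.cos(yaw),np.sin(yaw)]); o=np.array([.4798,.3653]); g=o+.010*u
move_gripper(.055,60)
q=down(yaw+np.pi)
move_ptp([*g,.11],q); movel([*g,.025],q,.1)
f0=read_ft_force()
move_gripper(0.0,60); print("gap",read_finger_gap(),f0,read_eef_pos())
movel([*g,.15],q,.15); print(read_ft_force(),read_time_s())
for yc in (.023,):
  q2=down(yc+np.pi); print(inverse_kinematics([.68,-.10,.25],q2))
  move_ptp([.68,-.10,.25],q2)
im=read_camera("wrist"); cp=camera_params("wrist"); save("w3",im,1.3); np.save("w3cp.npy",cp,allow_pickle=True)
print("gap",read_finger_gap(),read_time_s())
for n in ("wide_hole","narrow_hole"):
    for d in tip_of("wrist",n)[:3]: print(n,np.round(d["at"]),round(d["confidence"],2),at_z(cp,d["at"],.027)[:2].round(4))
E
```

```text
gap 0.023139195011406863 [-0.13959728  0.14734576 -0.51697556] [0.49034053 0.36693381 0.02590011]
[ 0.0044549   0.17749645 -1.07381603] 8.4083
[ 0.77181274  0.68189404 -1.0392988   1.45841834  0.59237681  1.33835454
  1.28914625]
gap 0.02328650858803741 10.3167
wide_hole [198. 168.] 0.72 [ 0.6897 -0.1536]
narrow_hole [495. 148.] 0.89 [0.6592 0.1507]
```

View pics/w3.png

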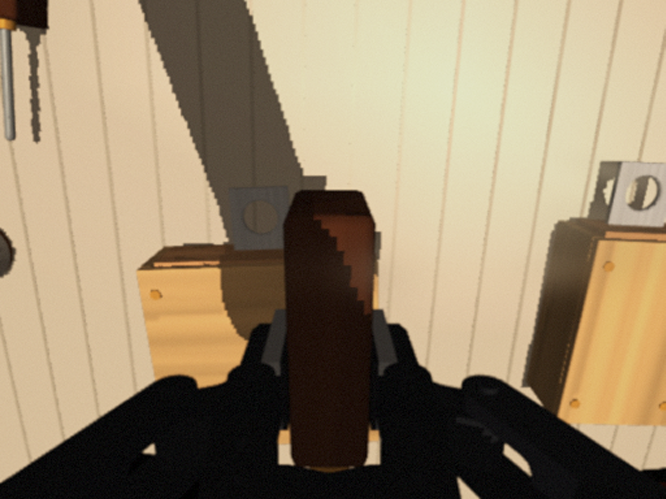

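The hook is held, with a gap of 23 mm. The wide tab shows at about (260,216) with its free edge along row 187, and the narrow tab is at (640,193). I'll get the case yaw, then move in above the hole.

```bash
python3 - <<'E'
from h import *
cp=np.load("w3cp.npy",allow_pickle=True).item()
f=lambda p,z:at_z(cp,np.array(p)/1.3,z)[:2]
a,b=f((231,188),.027),f((288,186),.027); print(a,b,np.linalg.norm(a-b),"yaw free edge",np.arctan2(-(a-b)[0],(a-b)[1]))
print("hole",f((260,216),.027))
print("front top L",f((139,270),.062),f((250,266),.062))
im=read_camera("top"); cp=camera_params("top")
h=cv2.cvtColor(im,cv2.COLOR_RGB2HSV)
x0,y0=275,70; m=((h[...,1]>70)&(h[...,0]<30)).astype(np.uint8)[y0:150,x0:370]
n,l,s,c=cv2.connectedComponentsWithStats(m); print(s)
i=1+np.argmax(s[1:,4]); pts=np.argwhere(l==i)[:,::-1].astype(np.float32)+[x0,y0]
P=np.array([at_z(cp,p,.062)[:2] for p in pts],np.float32); r=cv2.minAreaRect(P); print(r, cv2.boxPoints(r))
print(np.round([at_z(cp,d["at"],.027)[:2] for d in tip_of("top","wide_hole")[:2]],4))
save("t2",im[60:190,180:390],3.5)
E
```

```text
[ 0.66541109 -0.17326185] [ 0.66269292 -0.12893467] 0.04441044244652609 yaw free edge -3.080348860037468
hole [ 0.6871422  -0.15107828]
front top L [ 0.72219878 -0.23642049] [ 0.71676986 -0.15387797]
[[   0    0   95   80 6298]
 [  94    0    1    1    1]
 [  16   15   33   65 1266]
 [  36   51    1    1    1]
 [  38   57    1    1    1]
 [  40   56    2    2    2]
 [  45   59    1    1    1]
 [  30   60    1    1    1]
 [  51   61    1    1    1]
 [  50   63    3    3    4]
 [  54   63    8    4   24]]
((0.7696046233177185, -0.09828546643257141), (0.20834232866764069, 0.09748349338769913), 2.3308258056640625) [[ 0.6635374  -0.05382062]
 [ 0.6675019  -0.15122347]
 [ 0.87567186 -0.14275031]
 [ 0.8717073  -0.04534747]]
[[ 0.6951 -0.1534]]
```

```bash
python3 - <<'E'
from h import *
yaw=.06; u=np.array([np.cos(yaw),np.sin(yaw)]); hole=np.array([.689,-.152]); q=down(yaw+np.pi)
t=hole-.115*u
move_ptp([*t,.16],q); movel([*t,.0259+.040],q,.12)
print(read_eef_pos(),read_ft_force(),read_time_s(),read_finger_gap())
im=read_camera("top");cp=camera_params("top"); a=im[100:200,250:380]
s=im[170:260,130:240].copy()  # placeholder
sc=read_camera("scene"); b=sc[170:270,130:260]
save("hov",np.hstack([a,b]),3)
print("pred hole/tip px top",proj(cp,[[*hole,.027],[*hole,.04]]).round(1), [np.round(d["at"]) for d in tip_of("scene","hook_tip")[:3]], proj(camera_params("scene"),[[*hole,.040]]).round(1))
E
```

```text
[ 0.57511146 -0.15868878  0.06667049] [ 0.17436782 -0.00565438 -1.00339085] 12.1 0.023149922043283453
pred hole/tip px top [[321.7 144.3]
 [322.5 143.6]] [array([356., 217.]), array([324., 196.]), array([182., 208.])] [[182.5 210. ]]
```

View pics/hov.png

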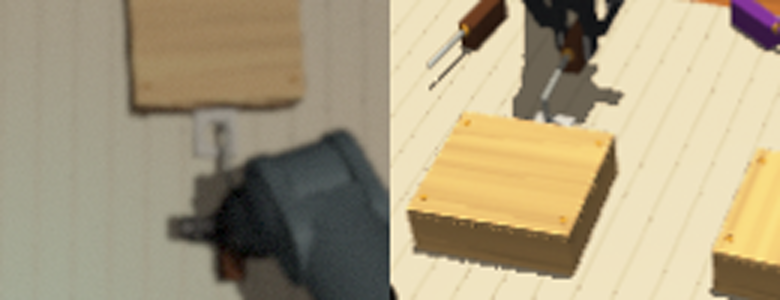

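The top view shows the shank end at (218,124) over the hole at (216,130), and the scene view shows the pin standing over the tab. I'll lower it while watching the force.

```bash
python3 - <<'E'
from h import *
p=np.array(read_eef_pos()); q=down(.06+np.pi); f0=np.array(read_ft_force())
for z in (.032,.028,.024,.020,.014,.010):
    movel([p[0],p[1],.0259+z],q,.05); df=np.array(read_ft_force())-f0
    print(z,df.round(2),np.round(read_eef_pos(),4))
    if abs(df[2])>3: print("contact"); break
pause(.3); print(read_time_s(), read_finger_gap())
E
```

```text
0.032 [-0.65 -1.71 -2.19] [ 0.5747 -0.1591  0.0574]
0.028 [-0.17 -0.43 -1.51] [ 0.5748 -0.159   0.0535]
0.024 [ 0.13 -0.62 -0.84] [ 0.5749 -0.159   0.0495]
0.02 [-0.76 -1.38 -0.42] [ 0.5748 -0.159   0.0455]
0.014 [-0.44 -0.72 -0.87] [ 0.5747 -0.159   0.0393]
0.01 [-1.04 -1.15 -0.97] [ 0.5749 -0.159   0.0356]
14.125 0.023284038884829165
```

It's through with no contact. Next is the draw.

```bash
python3 - <<'E'
from h import *
p=np.array(read_eef_pos()); q=down(.06+np.pi); f0=np.array(read_ft_force()); u=np.array([np.cos(.06),np.sin(.06),0])
for d in (.02,.04,.06,.08,.09,.095,.10,.105,.108,.111,.114,.117,.12):
    movel(p-u*d,q,.05); df=np.array(read_ft_force())-f0
    print(d,df.round(2),np.round(read_eef_pos(),4)[:2])
    if df[0]>7 : print("stop"); break
pause(.3); print(read_time_s(), read_finger_gap(),read_ft_force())
im=read_camera("top");cp=camera_params("top"); a=im[100:200,250:380]
b=read_camera("scene")[150:250,130:260]
save("out",np.hstack([a,b]),3)
print([np.round(d["at"]).tolist()+at_z(cp,d["at"],.027)[:2].round(3).tolist() for d in tip_of("top","wide_hole")[:2]])
E
```

```text
0.02 [-0.52  0.69  0.68] [ 0.5546 -0.1604]
0.04 [ 0.16  0.31 -0.14] [ 0.5345 -0.1616]
0.06 [ 0.16  1.08 -0.32] [ 0.514  -0.1627]
0.08 [-0.7   0.38 -0.18] [ 0.4942 -0.1639]
0.09 [ 0.16 -0.41  0.21] [ 0.4846 -0.1644]
0.095 [1.41 0.37 0.37] [ 0.4799 -0.1647]
0.1 [0.42 1.27 0.87] [ 0.4749 -0.165 ]
0.105 [1.59 0.93 0.95] [ 0.4698 -0.1654]
0.108 [0.75 0.92 0.22] [ 0.4669 -0.1655]
0.111 [0.77 1.24 0.46] [ 0.464  -0.1657]
0.114 [0.88 0.73 0.68] [ 0.4613 -0.1658]
0.117 [0.44 0.64 0.42] [ 0.4581 -0.1661]
0.12 [1.16 1.2  0.52] [ 0.455  -0.1662]
18.975 0.02341757288519721 [ 0.26604465  0.3850255  -0.55446932]
[[323.0, 174.0, 0.593, -0.156]]
```

View pics/out.png

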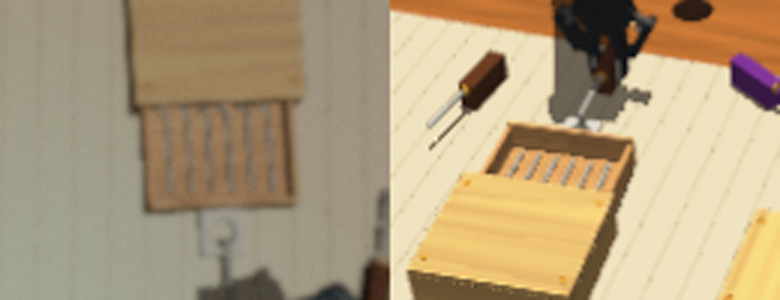

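The tray is clearly drawn out: the hole's x went from 0.695 to 0.593 in the top view, with the pin still in it at (223,235). I'll centre the pin, lift it out, and put the hook back at its original, clear spot.

```bash
python3 - <<'E'
from h import *
p=np.array(read_eef_pos()); q=down(.06+np.pi); u=np.array([np.cos(.06),np.sin(.06),0])
p=p+u*.007; movel(p,q,.04); f0=np.array(read_ft_force())
movel([p[0],p[1],.075],q,.06); print((np.array(read_ft_force())-f0).round(2)); 
movel([p[0],p[1],.17],q,.12)
print(read_time_s(),[at_z(camera_params("top"),d["at"],.027)[:2].round(3) for d in (read_camera("top"),tip_of("top","wide_hole"))[1][:1]])
yaw=.1255; u=np.array([np.cos(yaw),np.sin(yaw)]); g=np.array([.4798,.3653])+.010*u; q=down(yaw+np.pi)
move_ptp([*g,.15],q); movel([*g,.045],q,.12); f0=np.array(read_ft_force())
for z in (.034,.030,.028,.0265,.0255,.0245,.0235):
    movel([*g,z],q,.03); df=np.array(read_ft_force())-f0; print(z,df.round(2),read_eef_pos()[2])
    if df[2]>2.5: print("touch"); break
pause(.2); move_gripper(.055); pause(.2)
movel([*g,.11],q,.1); movel([*g,.17],q,.15)
im=read_camera("wrist"); cp=camera_params("wrist"); save("w9",im,1.3)
save("fin",read_camera("scene"),1.5)
print(read_time_s())
E
```

```text
[-1.05 -0.18  0.13]
21.1833 [array([ 0.595, -0.16 ])]
0.034 [ 0.16 -0.33  0.76] 0.03376334968502476
0.03 [-0.33 -1.22 -0.78] 0.0297025055536987
0.028 [-0.06 -0.69  0.34] 0.027886171815512582
0.0265 [-0.33 -0.5   0.82] 0.026391577179438075
0.0255 [-1.   -0.25  3.02] 0.025933540710365757
touch
28.2333
```

View pics/w9.png

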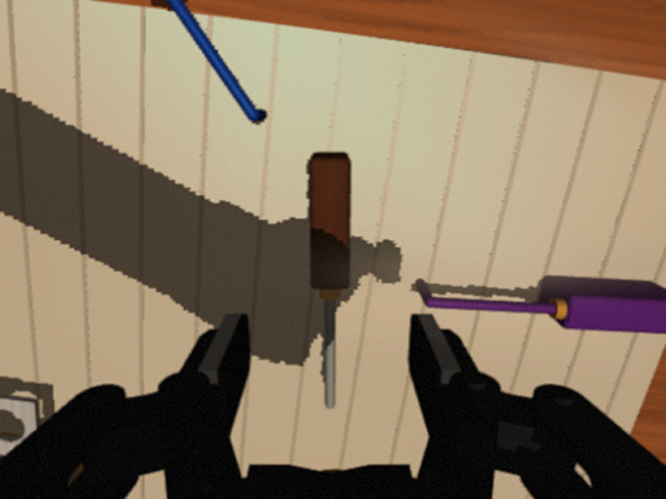

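View pics/fin.png

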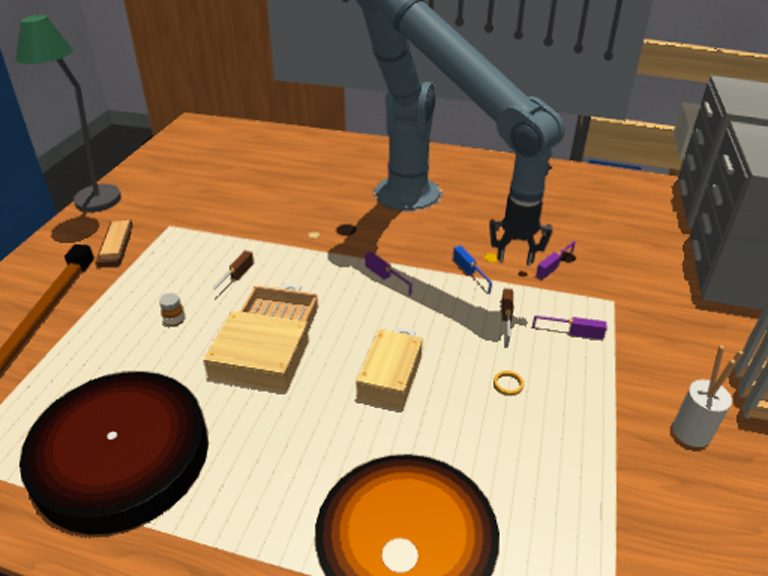

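The hook stands upright at its old spot: wrist view (330,220), scene view (507,315). The tray is open, and the scriber at (235,270) and the narrow tray at (390,365) haven't moved. I'll hand the job in.

```bash
python3 -c "
from bench import *
sign_off()"
```

```text
the job is handed in; nothing more can be done
```

The wide tray is drawn out about 100 mm and the pull hook is back on the bench, upright on its handle at its original spot. I handed the job in at about 28 s of the 56 s allowed.

- **Choosing the hook:** I took the brown tool with the bent-down pin. The blue and purple look-alikes and the straight scriber were left alone.
- **Drawing the tray:** The pin went into the hole without touching the tab. I drew it 120 mm, part of which was slack in the hole. The top camera put the hole's x at 0.695 m before and 0.595 m after lifting out. I felt no hard stop, so the tray may be slightly short of it.
- **Laying the hook down:** I released it at bench contact, with about 3 N of contact force and the gripper at its original grasp height.
- **Last pictures:** The hook is upright and far from the tray, the tray is open, and the scriber and narrow tray look unmoved.
- **Where checks disagreed:** The hole's x before drawing was 0.687–0.690 m from the wrist camera and 0.693–0.695 m from the top camera. I used 0.689 m, and the difference was well within the hole's clearance. The networks also gave low-confidence false finds, which I dropped after checking the pictures.

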